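# Seat the reagents in the holders that fit them

### The job

Get the reagents ready for the next analyser run: put each of the three white screw-cap bottles and the white and green kit carton that stand loose in front of the instruments into the grey holder on the bench that fits it (small bottle in the smallest round one, middle bottle in the middle one, big bottle in the largest, carton in the rectangular one), all four upright and down flat on the holder's floor. Set each down gently without dropping or knocking any over, and leave the pink swab packet and the flat white interface box where they lie.

Things in the scene. Friction and masses are not known exactly. Their poses are not given: they have to be found in the camera images.
- bottle_small: white reagent bottle, loose, upright (may lean 0.05 rad on its rounded foot): 29 mm across, 78 mm tall; straight-sided to 48 mm up, then a sloping shoulder; white cap 16 mm across from 65 to 78 mm up, tight, may be gripped too (held there the bottle swings a little: let it come to rest before lowering). 0.09 to 0.19 kg. Origin: centre of the underside, z up; round, yaw does not matter
- bottle_medium: white reagent bottle, loose, upright (may lean 0.05 rad on its rounded foot): 42 mm across, 135 mm tall; straight-sided to 86 mm up, then a sloping shoulder; black cap 23 mm across from 113 to 135 mm up, tight, may be gripped too (held there the bottle swings a little: let it come to rest before lowering). 0.09 to 0.19 kg. Origin: centre of the underside, z up; round, yaw does not matter
- bottle_large: white reagent bottle, loose, upright (may lean 0.05 rad on its rounded foot): 58 mm across, 173 mm tall; straight-sided to 103 mm up, then a sloping shoulder; red cap 32 mm across from 144 to 173 mm up, tight, may be gripped too (held there the bottle swings a little: let it come to rest before lowering). 0.09 to 0.19 kg. Origin: centre of the underside, z up; round, yaw does not matter
- kit_carton: white and green reagent kit carton, loose, lying flat at the start: 49 mm along its x, 68 mm along its y, 53 mm high, 0.05 to 0.1 kg. Origin: centre of the underside, z up
- holder_small: smallest grey round holder, a shallow cup fixed to the bench: opening 49 mm across, rim 5 mm thick and 10 mm high above the bench, floor 3 mm above the bench; two small lugs with a screw (5 mm high) stick out 14 mm from the rim on its x axis. Origin: centre of the cup at bench height, z up
- holder_medium: middle-sized grey round holder, a shallow cup fixed to the bench: opening 62 mm across, rim 5 mm thick and 10 mm high above the bench, floor 3 mm above the bench; two small lugs with a screw (5 mm high) stick out 14 mm from the rim on its x axis. Origin: centre of the cup at bench height, z up
- holder_large: largest grey round holder, a shallow cup fixed to the bench: opening 78 mm across, rim 5 mm thick and 10 mm high above the bench, floor 3 mm above the bench; two small lugs with a screw (5 mm high) stick out 14 mm from the rim on its x axis. Origin: centre of the cup at bench height, z up
- holder_square: grey rectangular holder, a shallow frame with a floor, fixed to the bench: opening 65 mm along its x and 84 mm along its y, rim 5 mm thick and 10 mm high above the bench, floor 3 mm above the bench; two small lugs with a screw (5 mm high) stick out 14 mm from the rim on its x axis. Origin: centre of the frame at bench height, z up
- swab_packet: pink swab packet lying loose among the work, 55 mm along its x, 100 mm along its y, 17 mm high; not to be moved. Origin: centre of the underside
- interface_box: flat white plastic interface box lying loose among the work, 55 mm along its x, 70 mm along its y, only 19 mm high; not a carton, not to be moved. Origin: centre of the underside. Behind the work stand fixed instruments: for y below -0.12 an analyser 0.43 m tall from x = 0.56 on, for y above 0.27 one 0.15 m tall at its front from x = 0.56 on, between them a microscope from x = 0.61 on
Mind the look-alikes: they are no part of the job. Several things have the shape of the bottle_small; the one meant has the colours described above.

How it is judged:
By the outcome, as a careful person would: the job done as asked, in the order asked, and still so for the second after the job is handed in, with the robot touching nothing.
It also fails if it takes over 128 s, if anything falls off the work surface, if the arm or the gripper's body presses on something with over 40 N, if the wrist force passes 120 N, or if a joint passes its speed limit or range.

### The arm

A 6-joint arm with a two-finger parallel gripper is mounted at the origin on a cart in front of the work surface, level with it; the furniture and walls round the work are solid. World frame = base frame: x ahead of the robot, y to its left, z up, the work surface at z = 0. Lengths are in m, angles in rad, forces in N, time in s.
With the tool pointing down it reaches from about 0.425 to 0.95 m from the base axis. Payload 3.5 kg.
Tool frame: the origin (TCP) lies midway between the tips of the shut fingers; the grasp point (between the pads) lies ctrl.grasp_offset behind it (ctrl.grasp_offset is the distance from the TCP to the grasp point, in m); x points along the fingers, y is the direction in which the jaws open and shut, and the axes are right-handed (so a half turn about x gives the same grasp; the last joint's range is limited). The gripper opens to 85 mm and grips with 20 to 120 N. Pads are 22 mm wide; open, the fingers measure 114 mm over their backs; the gripper's body (76 mm by 85 mm) begins 54 mm behind the grasp point. The pads swing forward as they close: fully open they stand 13 mm farther back than shut.
Start: joints at [1.149, 0.286, 1.577, -0, 1.279, -0.15], TCP at [0.181, 0.65, 0.231] pointing down, gripper open.
Joint ranges: [-2.77, 2.77], [-0.9, 2.22], [0.21, 2.48], [-1.53, 4.67], [0.24, 2.81], [-2.84, 2.84]. Speed limits (rad/s): [2.79, 2.79, 3.14, 3.14, 3.14, 3.14].

### API

Orientations are given as a unit quaternion [x, y, z, w].
In Python, from plant import readout, read_camera, sign_off, ctrl gives the robot as it stands.
- The arm moves only by the tool drive_tool, never from a script. Its argument "steps" is a list of rows, each a list of 5 numbers: the shift along the tool's x, y, z in cm, then the turn about the tool's x in degrees, then the opening, from 0 (shut) to 1 (fully open). A call has 1 to 10 rows; each row shifts and turns the commanded pose from where the row before left it, along the tool's axes as they then stand; what a row does not reach is not made up. A row lasts 1/10 s, in which the tool goes at most 50 mm and 8.59 degrees, less where a joint would pass 70% of its speed; a pose out of reach is approached as far as the arm can. A call is refused whole if a number of a shift passes 5 or a number of a turn 8.59, either way. A call with a gripper value outside its range is refused whole. The fingers move at their own pace and stop on an object; "force" is the grip in N (left out, the last holds). Time passes only in rows, so rows that do not move let the fingers close. It gives the time, the measured TCP pose, the force and the opening at its end, in the units of the state.
- readout.get_state(): the state, without advancing time (a new reading comes with each control period).
- read_camera(name): name is "scene" or "top"; returns a dict with "frame" (480x640x3 uint8, red, green, blue), "vertical_fov" (degrees; the focal length in pixels is half the picture's height over the tangent of half this angle, whatever the lens; pixels are square), "cx", "cy" (the principal point, pixels), "k1" (the pictures are not rectified: a ray, as slopes to the right and down, at radius r is drawn at 1 + k1 r^2 times it, then the intrinsics apply), "eye" and "orientation" of the camera in the world. Camera axes: x right, y up, looking along -z (the intrinsics and any distortion apply to the point x, -y, -z); pixel columns grow to the right and rows downward; lengths in m; the calibration is good to about 2 mm. A picture is of the moment at which its call begins. There is no depth.
- sign_off(): hands the job in, once; it reports no verdict.
The state is a dict: "time": time; "qpos": joint angles; "dq": joint speeds; "joint_efforts": joint torques, N m; "eef_pos": TCP position; "tcp_rot": TCP orientation; "contact_force": force on the tool from outside, world axes, zero at the start; "wrist_torque": the same for the moment, N m; "opening": opening from 0.0 (shut) to 1.0 (fully open).
Only numpy, scipy, OpenCV 4.12 (cv2) and the standard library are available. Lean on these libraries where they do the work, as an engineer would, in place of code of your own. Each camera call takes 0.05 s, during which the arm holds its last target. There are 200 camera calls.

## Working session

There is one attempt and no reset: what is moved stays moved. The work goes in short steps, Python scripts to look and compute and a tool call to move; the robot and the scene stay as the last step left them, time stands still between calls to the robot, and variables do not carry over. Pictures are saved under pics/ and viewed, about 12 in all and at most 16, crops included, and the job is handed in when it is done.

Besides the shell and the picture viewer there is one more tool, called after ">>>" by a JSON object that holds its "name" and its "arguments", one argument or row to a line. drive_tool: Moves the arm, as the interface text tells. Its arguments: {"type":"object","properties":{"steps":{"type":"array","items":{"type":"array","items":{"type":"number"}}},"force":{"type":"number"}},"required":["steps"]}

```bash
ls; mkdir -p pics
cat > h.py <<'E'
import numpy as np, cv2
from scipy.spatial.transform import Rotation as R
from plant import readout, read_camera, sign_off, ctrl
def snap(n,f):
    c=read_camera(n); cv2.imwrite(f'pics/{f}.png',c['frame'][:,:,::-1]); 
    np.save(f'pics/{f}.npy',{k:v for k,v in c.items()},allow_pickle=True); return c
def K(c):
    f=c['frame'].shape[0]/2/np.tan(np.radians(c['vertical_fov'])/2)
    return np.array([[f,0,c['cx']],[0,f,c['cy']],[0,0,1.]]),np.array([c['k1'],0,0,0,0.])
def Rw(c):
    o=np.array(c['orientation']); return R.from_quat(o).as_matrix() if o.size==4 else o.reshape(3,3)
def w(c,uv,z):
    k,d=K(c); p=cv2.undistortPoints(np.array([[uv]],float),k,d)[0,0]
    r=Rw(c)@np.array([p[0],-p[1],-1]); e=np.array(c['eye']); return (e+r*(z-e[2])/r[2])[:2]
def px(c,P):
    k,d=K(c); q=(np.array(P,float).reshape(-1,3)-c['eye'])@Rw(c); q=q*[1,-1,-1]
    return cv2.projectPoints(q,np.zeros(3),np.zeros(3),k,d)[0][:,0]
def load(f): return np.load(f'pics/{f}.npy',allow_pickle=True).item()
E
python3 - <<'E'
from h import *
for n in('scene','top'):
    c=snap(n,n+'0'); print(n,{k:v for k,v in c.items() if k!='frame'})
print(readout.get_state(),ctrl.grasp_offset)
E
```

```text
pics
scene {'vertical_fov': 53.871205539764674, 'cx': 323.5283318962201, 'cy': 236.64563554504394, 'k1': -0.03673779804874001, 'eye': array([-0.08552558,  0.7316912 ,  0.40668626]), 'orientation': array([-0.18006838,  0.5319766 ,  0.78316259, -0.26689441])}
top {'vertical_fov': 43.045598831854875, 'cx': 322.74847818496215, 'cy': 234.88651492308895, 'k1': -0.17561489671134925, 'eye': array([0.3512881 , 0.0390284 , 1.34767534]), 'orientation': array([-0.03016723,  0.03485463,  0.71625482, -0.69631467])}
{'time': 0.1, 'qpos': array([ 1.14898074e+00,  2.87162994e-01,  1.57803866e+00,  2.64672249e-05,
        1.27857994e+00, -1.50027555e-01]), 'dq': array([-0.00021455, -0.00162892, -0.00501115,  0.00017462,  0.0009649 ,
       -0.00124924]), 'joint_efforts': array([ 8.33927443e-04, -4.07296622e+01, -2.93698132e+01, -1.29030122e-04,
        3.44828200e-03, -1.42790004e-06]), 'eef_pos': array([0.18094497, 0.6496813 , 0.23002383]), 'tcp_rot': array([ 0.09505876,  0.70081377, -0.09653868,  0.70036003]), 'contact_force': array([ 0.42576669,  0.19464417, -0.13221677]), 'wrist_torque': array([ 0.01735473, -0.01474252,  0.01645989]), 'opening': 0.9965823334560833} 0.0187
```

View pics/scene0.png

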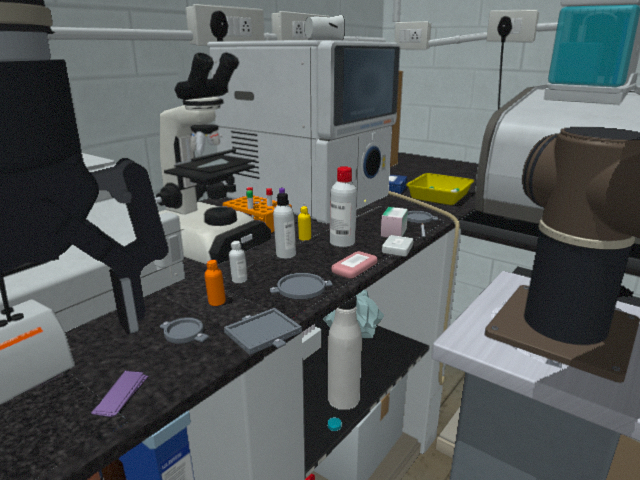

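View pics/top0.png

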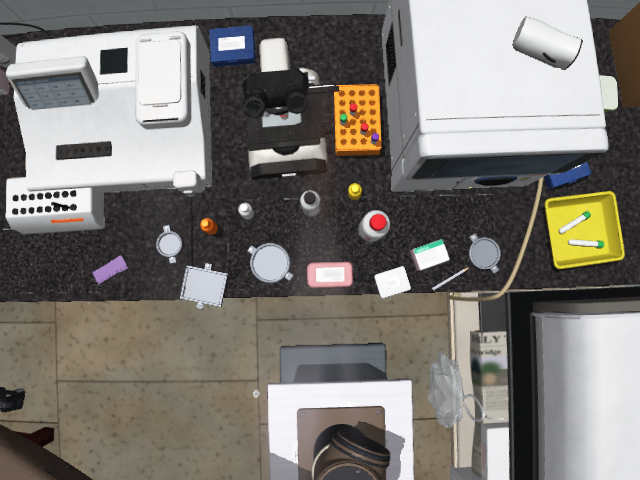

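The scene shows small white bottle (238,262), medium with black cap (285,230), large with red cap (343,205), carton (394,222), holders at (183,330), (262,330), (302,287), and (418,216). The top view has the same things: caps at (247,208), (310,200), (377,223), carton (430,255).

Run:
```python
from h import *
c=load('top0'); im=c['frame'][:,:,::-1]
a=cv2.resize(im[180:310,140:340],None,fx=4,fy=4,interpolation=cv2.INTER_CUBIC);cv2.imwrite('pics/a.png',a)
a=cv2.resize(im[180:310,330:510],None,fx=4,fy=4,interpolation=cv2.INTER_CUBIC);cv2.imwrite('pics/b.png',a)
```

```text
(no output)
```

View pics/a.png

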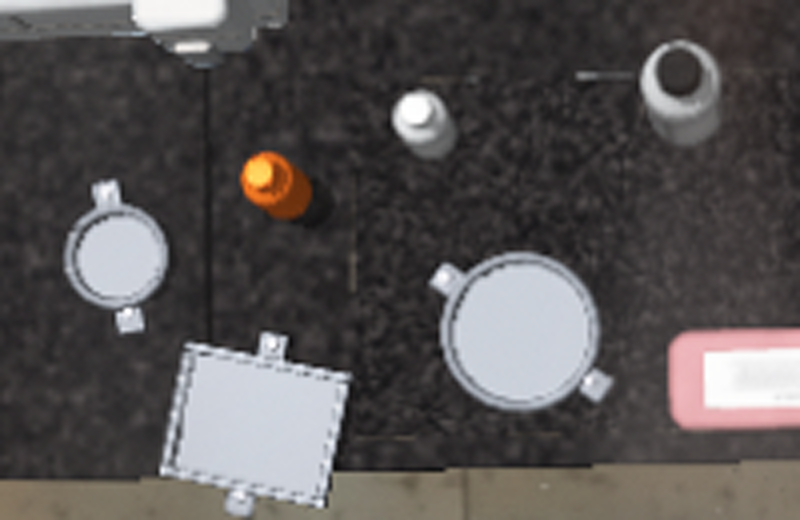

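View pics/b.png

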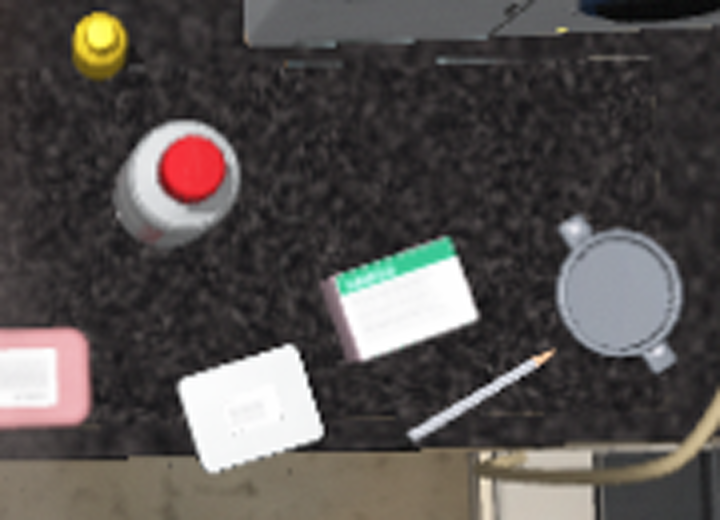

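Crop a shows small holder centre (116,256), square holder corners (190,343),(350,376),(325,506),(163,473), large holder (520,331), small cap (414,109) and medium cap (680,69). Crop b shows red cap (193,168), carton top corners (335,279),(452,237),(479,320),(359,360) and medium holder (619,292).

Run:
```python
from h import *
c=load('top0'); s=load('scene0')
A=lambda u,v:(140+(u+.5)/4-.5,180+(v+.5)/4-.5); B=lambda u,v:(330+(u+.5)/4-.5,180+(v+.5)/4-.5)
for n,p,z in [('hs',A(116,256),.01),('hl',A(520,331),.01),('hm',B(619,292),.01),('hsq',A(257,424),.01),
 ('bs',A(414,109),.078),('bm',A(680,69),.135),('bl',B(193,168),.173),('orange',A(266,172),.078),('yellow',B(101,31),.078),('swabBR',B(88,425),.017),('swabTL',A(672,332),.017),('boxTL',B(178,382),.019),('boxTR',B(294,345),.019),('boxBR',B(325,437),.019),('boxBL',B(213,472),.019)]:
    q=w(c,p,z); print(n,q.round(4),'scene px',px(s,[*q,z]).round(1), px(s,[*q,0]).round(1), 'r',np.hypot(*q).round(3))
for n,pts,z in [('carton',[B(335,279),B(452,237),B(479,320),B(359,360)],.053),('hsq',[A(190,343),A(350,376),A(325,506),A(163,473)],.01)]:
    q=np.array([w(c,p,z) for p in pts]); print(n,q.mean(0).round(4),'r',np.hypot(*q.mean(0)).round(3),q.round(3).tolist())
    for i in range(4):
        d=q[(i+1)%4]-q[i]; print(np.linalg.norm(d).round(4),np.degrees(np.arctan2(d[1],d[0])).round(1))
for n,p in [('hs',((105,192),(130,320))),('hl',((447,279),(597,385)))]:
    a,b=[w(c,A(*x),.005) for x in p];print(n,a.round(3),b.round(3))
a,b=[w(c,B(*x),.005) for x in ((574,232),(660,358))];print('hm lugs',a.round(3),b.round(3))
im=s['frame'][:,:,::-1]; cv2.imwrite('pics/c.png',cv2.resize(im[150:350,140:440],None,fx=2.6,fy=2.6,interpolation=cv2.INTER_CUBIC))
```

```text
hs [0.4646 0.3721] scene px [[182.  327.2]] [[182.7 332.7]] r 0.595
hl [0.4171 0.147 ] scene px [[300.1 282.9]] [[300.2 287.7]] r 0.442
hm [ 0.4247 -0.3313] scene px [[417.5 214.7]] [[417.2 218.3]] r 0.539
hsq [0.3695 0.2937] scene px [[262.3 326.1]] [[262.6 331.6]] r 0.472
bs [0.5323 0.1952] scene px [[234.6 241.6]] [[237.4 279.6]] r 0.567
bm [0.5406 0.0536] scene px [[282.2 193.6]] [[284.2 254.7]] r 0.543
bl [ 0.4824 -0.0783] scene px [[343.8 167.3]] [[342.4 242.5]] r 0.489
orange [0.5012 0.2743] scene px [[212.1 260.1]] [[216.  300.9]] r 0.571
yellow [ 0.5672 -0.0418] scene px [[302.8 206.4]] [[303.3 238.7]] r 0.569
swabBR [ 0.3604 -0.0314] scene px [[378.2 255.7]] [[377.8 263.3]] r 0.362
swabTL [0.4139 0.0633] scene px [[329.1 264.5]] [[329.  272.4]] r 0.419
boxTL [ 0.3823 -0.0812] scene px [[381.6 244.8]] [[381.2 252.9]] r 0.391
boxTR [ 0.4006 -0.1457] scene px [[389.5 234.2]] [[389. 242.]] r 0.426
boxBR [ 0.3498 -0.1609] scene px [[412.9 237.3]] [[412.2 245.2]] r 0.385
boxBL [ 0.3327 -0.0987] scene px [[406.3 247.8]] [[405.7 256.1]] r 0.347
carton [ 0.4222 -0.2027] r 0.468 [[0.434, -0.164], [0.455, -0.229], [0.41, -0.242], [0.39, -0.176]]
0.0678 -72.2
0.0469 -164.3
0.0688 106.4
0.0452 14.4
hsq [0.3693 0.2939] r 0.472 [[0.415, 0.331], [0.395, 0.241], [0.324, 0.257], [0.344, 0.347]]
0.0915 -102.9
0.0727 167.9
0.0923 77.5
0.0733 -12.8
hs [0.501 0.379] [0.429 0.366]
hl [0.447 0.187] [0.386 0.106]
hm lugs [ 0.459 -0.309] [ 0.387 -0.355]
```

View pics/c.png

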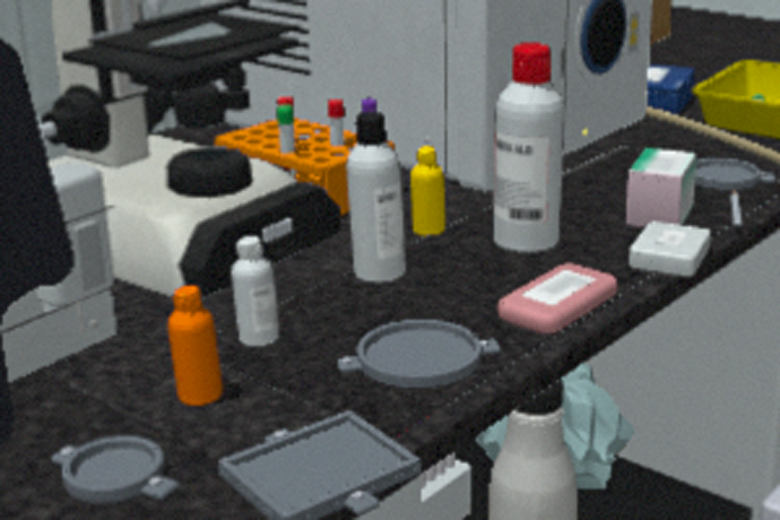

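The scene crop agrees with the top projection to about 1.5 px for all caps and holders, so the positions are good enough to act on.

```bash
cat >> h.py <<'E'
def go(x,y,z,ax=None):
    "deltas (cm, tool axes) to TCP target x,y,z; turn to bring tool y along world angle ax (deg)"
    s=readout.get_state(); M=R.from_quat(s['tcp_rot']).as_matrix(); ty=np.degrees(np.arctan2(M[1,1],M[0,1]))
    print('t',round(s['time'],2),'pos',s['eef_pos'].round(4),'F',s['contact_force'].round(1),'op',round(s['opening'],3),'tooly',ty.round(1),'x',M[:,0].round(3),'j6',s['qpos'][5].round(2))
    turn=0
    if ax is not None:
        turn=-((ax-ty+90)%180-90); M=M@R.from_euler('x',turn,degrees=True).as_matrix(); print('turn',round(turn,1))
    print('delta cm',((np.array([x,y,z])-s['eef_pos'])@M*100).round(2))
E
python3 - <<'E'
from h import *
go(.532,.195,.15);
E
```

```text
t 0.1 pos [0.1809 0.6497 0.23  ] F [ 0.4  0.2 -0.1] op 0.997 tooly 74.4 x [-0.001 -0.002 -1.   ] j6 -0.15
delta cm [  8.06 -34.36  46.03]
```

>>> {"name": "drive_tool", "arguments": {
  "steps": [
    [0,-1,1.5,0,1],
    [0,-2.4,3.2,0,1],
    [0,-2.4,3.2,0,1],
    [0,-2.4,3.2,0,1],
    [0,-2.4,3.2,0,1],
    [0,-2.4,3.2,0,1],
    [0,-2.4,3.2,0,1],
    [0,-2.4,3.2,0,1],
    [0,-2.4,3.2,0,1],
    [0,-2.4,3.2,0,1]
  ],
  "force": 35
}}

```text
time: 1.1
eef_pos: [0.4131, 0.3486, 0.2312]
tcp_rot: [0.096, 0.701, -0.096, 0.701]
contact_force: [0.3, 0.8, -0.8]
opening: 0.995
```

>>> {"name": "drive_tool", "arguments": {
  "steps": [
    [1,-2.4,3.2,0,0.8],
    [1,-2.4,3.2,0,0.8],
    [1,-2.4,3.2,0,0.8],
    [1.5,-2.4,3.2,0,0.8],
    [1.5,-1.6,2.2,0,0.8],
    [1.5,-0.6,0.8,0,0.8],
    [0,0,0,0,0.8],
    [0,0,0,0,0.8]
  ]
}}

```text
time: 1.9
eef_pos: [0.532, 0.1953, 0.1559]
tcp_rot: [0.096, 0.701, -0.096, 0.7]
contact_force: [-0.8, 0.8, -0.7]
opening: 0.797
```

Run:
```python
from h import *
go(.532,.195,.017)
c=snap('scene','s1'); print(px(c,[[.532,.195,0],[.532,.195,.078]]))
cv2.imwrite('pics/s1c.png',cv2.resize(c['frame'][130:350,140:360,::-1],None,fx=2.7,fy=2.7))
```

```text
t 1.9 pos [0.532  0.1953 0.1559] F [-0.8  0.8 -0.7] op 0.797 tooly 74.4 x [-0.002  0.    -1.   ] j6 -1.13
delta cm [13.89 -0.02  0.03]
[[237.60786495 279.65884555]
 [234.81435833 241.63289939]]
```

View pics/s1c.png

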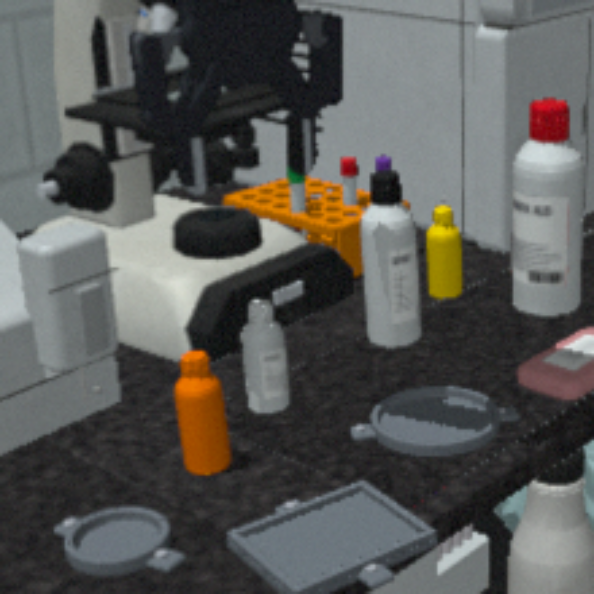

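The fingers (tips at crop (200,190) and (300,150)) straddle the small bottle at (262,355) with the orange one clear.

>>> {"name": "drive_tool", "arguments": {
  "steps": [
    [2,0,0,0,0.7],
    [2,0,0,0,0.7],
    [2,0,0,0,0.7],
    [2,0,0,0,0.7],
    [2,0,0,0,0.7],
    [2,0,0,0,0.7],
    [1.5,0,0,0,0.7],
    [0.4,0,0,0,0.7],
    [0,0,0,0,0.7]
  ]
}}

```text
time: 2.85
eef_pos: [0.5326, 0.1956, 0.0173]
tcp_rot: [0.095, 0.701, -0.095, 0.7]
contact_force: [0.2, -0.3, -0.2]
opening: 0.704
```

>>> {"name": "drive_tool", "arguments": {
  "steps": [
    [0,0,0,0,0.55],
    [0,0,0,0,0.45],
    [0,0,0,0,0.4],
    [0,0,0,0,0.35],
    [0,0,0,0,0.3],
    [0,0,0,0,0.25],
    [0,0,0,0,0.2],
    [0,0,0,0,0.2],
    [0,0,0,0,0.2],
    [0,0,0,0,0.2]
  ]
}}

```text
time: 3.85
eef_pos: [0.5333, 0.195, 0.018]
tcp_rot: [0.096, 0.7, -0.096, 0.701]
contact_force: [-1.2, -1.2, 5.3]
opening: 0.331
```

>>> {"name": "drive_tool", "arguments": {
  "steps": [
    [0,0,0,0,0],
    [-0.5,0,0,0,0],
    [-1,0,0,0,0],
    [-2,0,0,0,0],
    [-2,0,0,0,0],
    [-2,0,0,0,0],
    [-2,0,0,0,0],
    [-1.5,0,0,0,0],
    [0,0,0,0,0]
  ]
}}

```text
time: 4.75
eef_pos: [0.5345, 0.1955, 0.1301]
tcp_rot: [0.096, 0.699, -0.095, 0.702]
contact_force: [-0.3, -0.3, 0.1]
opening: 0.327
```

Run:
```python
from h import *
go(.4646,.372,.13)
c=snap('scene','s2')
cv2.imwrite('pics/s2c.png',cv2.resize(c['frame'][130:350,140:360,::-1],None,fx=2.7,fy=2.7))
```

```text
t 4.75 pos [0.5345 0.1955 0.1301] F [-0.3 -0.3  0.1] op 0.327 tooly 74.4 x [ 0.005  0.001 -1.   ] j6 -1.13
delta cm [-1.000e-02  1.513e+01 -1.147e+01]
```

View pics/s2c.png

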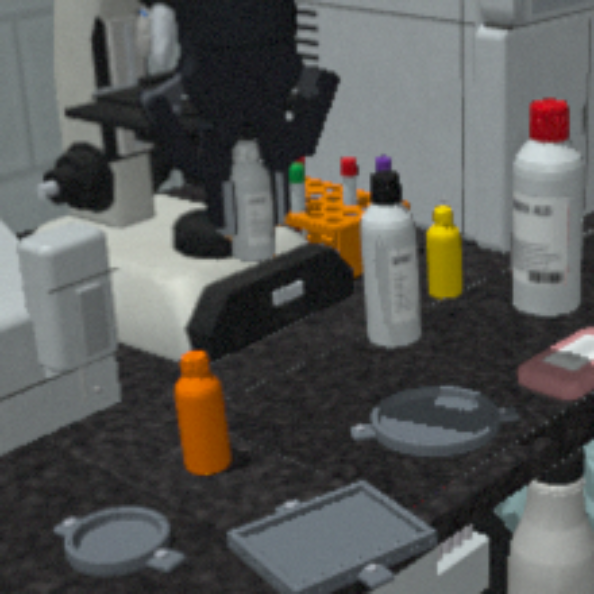

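Small bottle is held upright at crop (252,200). Carrying to the small holder.

>>> {"name": "drive_tool", "arguments": {
  "steps": [
    [0,0.6,-0.5,0,0],
    [0,1.5,-1.1,0,0],
    [0,1.8,-1.4,0,0],
    [0,1.8,-1.4,0,0],
    [0,1.8,-1.4,0,0],
    [0,1.8,-1.4,0,0],
    [0,1.8,-1.4,0,0],
    [0,1.8,-1.4,0,0],
    [0,1.5,-1.1,0,0],
    [0,0.7,-0.4,0,0]
  ]
}}

```text
time: 5.8
eef_pos: [0.4606, 0.3725, 0.1255]
tcp_rot: [0.095, 0.702, -0.096, 0.7]
contact_force: [0.6, 0.3, -1.3]
opening: 0.324
```

>>> {"name": "drive_tool", "arguments": {
  "steps": [
    [0,0,0,0,0],
    [2,0,0,0,0],
    [2,0,0,0,0],
    [2,0,0,0,0],
    [1.5,0,0,0,0],
    [0,0,0,0,0],
    [0,0,0,0,0]
  ]
}}

```text
time: 6.5
eef_pos: [0.4629, 0.3711, 0.0523]
tcp_rot: [0.096, 0.701, -0.096, 0.7]
contact_force: [-0.2, 0.3, -0.8]
opening: 0.327
```

Run:
```python
from h import *
go(.4646,.372,.0205)
s=readout.get_state()['eef_pos']
c=snap('scene','s3'); o=load('scene0')
print(px(c,[[*s[:2],s[2]-.018],[.4646,.372,.01]]))
cv2.imwrite('pics/s3c.png',cv2.resize(c['frame'][200:360,110:310,::-1],None,fx=3.5,fy=3.5))
```

```text
t 6.5 pos [0.4629 0.3711 0.0523] F [-0.2  0.3 -0.8] op 0.327 tooly 74.4 x [-0. -0. -1.] j6 -0.79
delta cm [3.18 0.14 0.14]
[[181.46992766 313.60293816]
 [182.05330851 327.17983802]]
```

View pics/s3c.png

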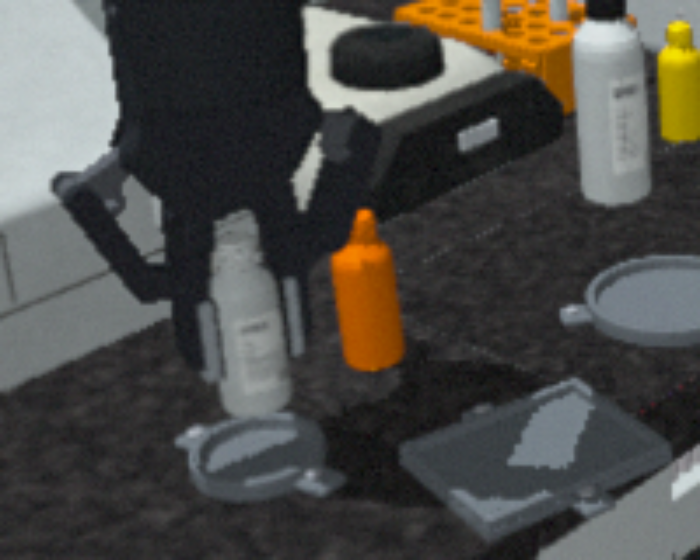

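Bottle bottom (crop (255,403)) sits straight above the cup (255,455), with the same 1.5 px bias as the holder itself. Lowering and releasing.

>>> {"name": "drive_tool", "arguments": {
  "steps": [
    [1,0.1,0.1,0,0],
    [1,0,0,0,0],
    [0.6,0,0,0,0],
    [0.3,0,0,0,0],
    [0.2,0,0,0,0],
    [0,0,0,0,0],
    [0,0,0,0,0]
  ]
}}

```text
time: 7.25
eef_pos: [0.4641, 0.3723, 0.0215]
tcp_rot: [0.096, 0.7, -0.096, 0.701]
contact_force: [0.6, -0.7, -0.9]
opening: 0.327
```

>>> {"name": "drive_tool", "arguments": {
  "steps": [
    [0.1,0,0,0,0],
    [0,0,0,0,0]
  ]
}}

```text
time: 7.45
eef_pos: [0.4643, 0.3723, 0.021]
tcp_rot: [0.096, 0.7, -0.096, 0.701]
contact_force: [-0.4, 0.2, 1.5]
opening: 0.322
```

>>> {"name": "drive_tool", "arguments": {
  "steps": [
    [0.1,0,0,0,0],
    [0,0,0,0,0]
  ]
}}

```text
time: 7.65
eef_pos: [0.4644, 0.3724, 0.021]
tcp_rot: [0.096, 0.7, -0.096, 0.701]
contact_force: [-2.2, -2.1, 7.1]
opening: 0.324
```

>>> {"name": "drive_tool", "arguments": {
  "steps": [
    [-0.1,0,0,0,0.34],
    [0,0,0,0,0.38],
    [0,0,0,0,0.44],
    [0,0,0,0,0.55],
    [0,0,0,0,0.65],
    [0,0,0,0,0.7],
    [-1,0,0,0,0.7],
    [-2,0,0,0,0.7],
    [-4,0,0,0,0.7],
    [-4,0,0,0,0.7]
  ]
}}

```text
time: 8.65
eef_pos: [0.4633, 0.3718, 0.1314]
tcp_rot: [0.095, 0.701, -0.096, 0.7]
contact_force: [0.7, 1.8, 0.7]
opening: 0.703
```

>>> {"name": "drive_tool", "arguments": {
  "steps": [
    [-4,0,0,0,0.7],
    [-3,0,0,0,0.7],
    [0,0,0,0,0.7]
  ]
}}

```text
time: 8.95
eef_pos: [0.4668, 0.3738, 0.2079]
tcp_rot: [0.098, 0.697, -0.093, 0.704]
contact_force: [0.0, -0.6, 1.2]
opening: 0.699
```

Run:
```python
from h import *
go(.5406,.0536,.19)
```

```text
t 8.95 pos [0.4668 0.3738 0.2079] F [ 0.  -0.6  1.2] op 0.699 tooly 74.4 x [ 0.011  0.006 -1.   ] j6 -0.79
delta cm [  1.68 -28.89  15.69]
```

>>> {"name": "drive_tool", "arguments": {
  "steps": [
    [0.2,-1.9,1,0,0.7],
    [0.2,-3,1.6,0,0.7],
    [0.2,-3,1.7,0,0.7],
    [0.2,-3,1.7,0,0.7],
    [0.2,-3,1.7,0,0.7],
    [0.2,-3,1.6,0,0.7],
    [0.2,-3,1.6,0,0.7],
    [0.2,-3,1.6,0,0.7],
    [0.1,-3,1.6,0,0.7],
    [0,-2,1.1,0,0.7]
  ]
}}

```text
time: 9.95
eef_pos: [0.5351, 0.0605, 0.1826]
tcp_rot: [0.096, 0.701, -0.096, 0.7]
contact_force: [-0.2, 0.5, 0.2]
opening: 0.701
```

>>> {"name": "drive_tool", "arguments": {
  "steps": [
    [0,-1,0.5,0,0.7],
    [0,0,0,0,0.7],
    [0,0,0,0,0.7]
  ]
}}

```text
time: 10.25
eef_pos: [0.5372, 0.0522, 0.1831]
tcp_rot: [0.096, 0.701, -0.096, 0.7]
contact_force: [0.1, 0.0, 0.4]
opening: 0.7
```

Run:
```python
from h import *
go(.5406,.0536,.106)
c=snap('scene','s4'); s=readout.get_state()['eef_pos']
print(px(c,[s,[.5406,.0536,.135],[.4646,.372,.08]]))
cv2.imwrite('pics/s4c.png',cv2.resize(c['frame'][120:360,140:380,::-1],None,fx=2.5,fy=2.5))
```

```text
t 10.25 pos [0.5372 0.0522 0.1831] F [0.1 0.  0.4] op 0.7 tooly 74.4 x [-0.001  0.001 -1.   ] j6 -1.39
delta cm [7.71 0.22 0.29]
[[283.18527625 170.45656423]
 [282.25398704 193.62771549]
 [176.79651651 286.69825195]]
```

View pics/s4c.png

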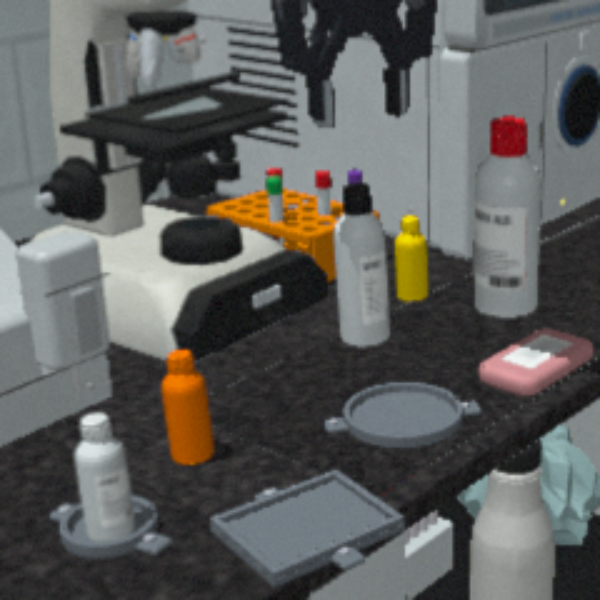

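Small bottle stands upright in its cup (crop (105,490)); the gripper is above the medium cap (357,197).

>>> {"name": "drive_tool", "arguments": {
  "steps": [
    [1,0.2,0.3,0,0.7],
    [2,0,0,0,0.7],
    [2,0,0,0,0.65],
    [1.5,0,0,0,0.6],
    [1,0,0,0,0.6],
    [0.2,0,0,0,0.55],
    [0,0,0,0,0.5],
    [0,0,0,0,0.45],
    [0,0,0,0,0.4]
  ]
}}

```text
time: 11.2
eef_pos: [0.5418, 0.0526, 0.1074]
tcp_rot: [0.096, 0.7, -0.096, 0.701]
contact_force: [0.3, 0.5, -0.1]
opening: 0.405
```

>>> {"name": "drive_tool", "arguments": {
  "steps": [
    [0,0,0,0,0.36],
    [0,0,0,0,0.32],
    [0,0,0,0,0.29],
    [0,0,0,0,0.26],
    [0,0,0,0,0.22],
    [0,0,0,0,0.18],
    [0,0,0,0,0.1],
    [0,0,0,0,0],
    [0,0,0,0,0]
  ],
  "force": 45
}}

```text
time: 12.1
eef_pos: [0.5417, 0.0526, 0.1072]
tcp_rot: [0.096, 0.7, -0.096, 0.701]
contact_force: [1.1, 0.1, 5.2]
opening: 0.285
```

>>> {"name": "drive_tool", "arguments": {
  "steps": [
    [-0.5,0,0,0,0],
    [-1,0,0,0,0],
    [-2,0,0,0,0],
    [-2.5,0,0,0,0],
    [-2.5,0,0,0,0],
    [-2.5,0,0,0,0],
    [-2.5,0,0,0,0],
    [-2.5,0,0,0,0],
    [-2.5,0,0,0,0],
    [-2,0,0,0,0]
  ]
}}

```text
time: 13.1
eef_pos: [0.5404, 0.0527, 0.3121]
tcp_rot: [0.096, 0.701, -0.096, 0.7]
contact_force: [-0.7, -0.7, -2.0]
opening: 0.263
```

Run:
```python
from h import *
go(.4247,-.3313,.31)
```

```text
t 13.1 pos [0.5404 0.0527 0.3121] F [-0.7 -0.7 -2. ] op 0.263 tooly 74.4 x [-0.001 -0.    -1.   ] j6 -1.39
delta cm [  0.23 -40.1   -0.83]
```

>>> {"name": "drive_tool", "arguments": {
  "steps": [
    [0,-0.7,-0.4,0,0],
    [0,-1.5,-0.7,0,0],
    [0,-2,-0.7,0,0],
    [0,-2,-0.7,0,0],
    [0,-2,-0.7,0,0],
    [0,-2,-0.7,0,0],
    [0,-2,-0.6,0,0],
    [0,-2,-0.4,0,0],
    [0,-2,0,0,0],
    [0,-2,0,0,0]
  ]
}}

```text
time: 14.1
eef_pos: [0.4425, -0.1102, 0.3085]
tcp_rot: [0.096, 0.702, -0.096, 0.699]
contact_force: [0.3, -0.0, -1.6]
opening: 0.263
```

>>> {"name": "drive_tool", "arguments": {
  "steps": [
    [0,-2,0,0,0],
    [0,-2,0,0,0],
    [0,-2,0.4,0,0],
    [0,-2,0.4,0,0],
    [0,-2,0.5,0,0],
    [0,-2,0.5,0,0],
    [0,-2,0.5,0,0],
    [0,-2,0.5,0,0],
    [0,-2,0.5,0,0],
    [0,-1.7,0.5,0,0]
  ]
}}

```text
time: 15.1
eef_pos: [0.4272, -0.3104, 0.3095]
tcp_rot: [0.097, 0.701, -0.095, 0.7]
contact_force: [0.2, -0.2, -2.3]
opening: 0.256
```

>>> {"name": "drive_tool", "arguments": {
  "steps": [
    [0,-1.2,0.3,0,0],
    [0,-0.7,0.2,0,0],
    [0,-0.3,0,0,0],
    [1,0,0,0,0],
    [2,0,0,0,0],
    [2,0,0,0,0],
    [2,0,0,0,0],
    [2,0,0,0,0],
    [2,0,0,0,0],
    [1,0,0,0,0]
  ]
}}

```text
time: 16.1
eef_pos: [0.4268, -0.3301, 0.1886]
tcp_rot: [0.096, 0.702, -0.094, 0.7]
contact_force: [-0.2, 0.8, -1.5]
opening: 0.261
```

>>> {"name": "drive_tool", "arguments": {
  "steps": [
    [2,0,0,0,0],
    [1,0,0,0,0],
    [0,0,0,0,0],
    [0,0,0,0,0],
    [0,0,0,0,0],
    [0,0,0,0,0]
  ]
}}

```text
time: 16.7
eef_pos: [0.428, -0.3325, 0.1626]
tcp_rot: [0.095, 0.7, -0.096, 0.701]
contact_force: [-0.1, -0.2, -1.8]
opening: 0.261
```

Run:
```python
from h import *
go(.4247,-.3313,.11)
c=snap('scene','s5'); s=readout.get_state()['eef_pos']
print(px(c,[[*s[:2],s[2]-.107],[.4247,-.3313,.01]]))
cv2.imwrite('pics/s5c.png',cv2.resize(c['frame'][130:270,290:490,::-1],None,fx=4,fy=4,interpolation=cv2.INTER_CUBIC))
```

```text
t 16.7 pos [ 0.428  -0.3325  0.1626] F [-0.1 -0.2 -1.8] op 0.261 tooly 74.4 x [ 0.001 -0.002 -1.   ] j6 -2.15
delta cm [ 5.26  0.03 -0.36]
[[417.86530892 197.50132331]
 [417.48748111 214.67502364]]
```

View pics/s5c.png

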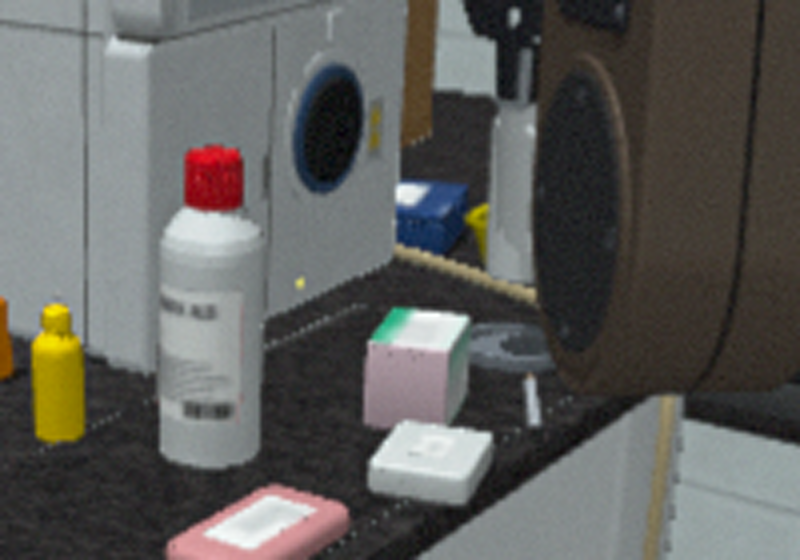

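The medium bottle hangs vertically, bottom at crop (512,275), straight above its cup (515,345). Lowering.

>>> {"name": "drive_tool", "arguments": {
  "steps": [
    [1,0,-0.3,0,0],
    [1.2,0,0,0,0],
    [1.2,0,0,0,0],
    [0.8,0,0,0,0],
    [0.4,0,0,0,0],
    [0.3,0,0,0,0],
    [0.2,0,0,0,0],
    [0,0,0,0,0],
    [0,0,0,0,0]
  ]
}}

```text
time: 17.65
eef_pos: [0.4254, -0.3315, 0.1121]
tcp_rot: [0.096, 0.7, -0.096, 0.701]
contact_force: [-1.4, 2.9, 5.5]
opening: 0.26
```

>>> {"name": "drive_tool", "arguments": {
  "steps": [
    [0.1,0,0,0,0],
    [0,0,0,0,0]
  ]
}}

```text
time: 17.85
eef_pos: [0.4258, -0.3318, 0.112]
tcp_rot: [0.096, 0.7, -0.096, 0.701]
contact_force: [-1.2, 3.5, 9.7]
opening: 0.262
```

>>> {"name": "drive_tool", "arguments": {
  "steps": [
    [-0.1,0,0,0,0],
    [0,0,0,0,0.28],
    [0,0,0,0,0.3],
    [0,0,0,0,0.34],
    [0,0,0,0,0.38],
    [0,0,0,0,0.44],
    [0,0,0,0,0.52],
    [0,0,0,0,0.6],
    [0,0,0,0,0.65],
    [0,0,0,0,0.65]
  ]
}}

```text
time: 18.85
eef_pos: [0.4246, -0.3312, 0.1103]
tcp_rot: [0.096, 0.701, -0.096, 0.701]
contact_force: [-0.7, 1.2, 0.1]
opening: 0.645
```

>>> {"name": "drive_tool", "arguments": {
  "steps": [
    [-1,0,0,0,0.65],
    [-2,0,0,0,0.65],
    [-3,0,0,0,0.65],
    [-3,0,0,0,0.65],
    [-3,0,0,0,0.65],
    [-3,0,0,0,0.7],
    [-2,0,0,0,0.8],
    [0,0,0,0,0.8]
  ]
}}

```text
time: 19.65
eef_pos: [0.4259, -0.3325, 0.2854]
tcp_rot: [0.094, 0.698, -0.098, 0.703]
contact_force: [0.1, -0.3, -0.0]
opening: 0.805
```

Run:
```python
from h import *
go(.4824,-.0783,.28)
c=snap('top','t1')
print(px(c,[.4247,-.3313,.138]))
cv2.imwrite('pics/t1c.png',cv2.resize(c['frame'][170:310,330:530,::-1],None,fx=4,fy=4,interpolation=cv2.INTER_CUBIC))
```

```text
t 19.65 pos [ 0.4259 -0.3325  0.2854] F [ 0.1 -0.3 -0. ] op 0.805 tooly 74.4 x [ 0.006 -0.007 -1.   ] j6 -2.15
delta cm [ 0.4  26.01 -1.38]
[[501.16484558 248.61585871]]
```

View pics/t1c.png

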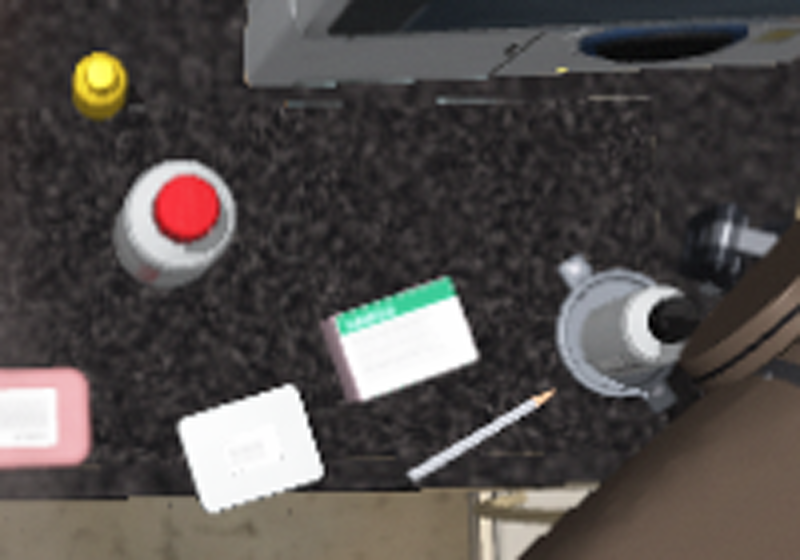

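Medium bottle stands in its cup (crop (625,330)); everything else is in place. The red cap is now at (187,208), about 3 mm shifted (a rock on its foot), so I aim at the new cap position.

>>> {"name": "drive_tool", "arguments": {
  "steps": [
    [0,1,0,0,0.8],
    [0,2.5,0,0,0.8],
    [0,3,0,0,0.8],
    [0,3,0,0,0.8],
    [0,3,-0.2,0,0.8],
    [0,3,-0.2,0,0.8],
    [0,3,-0.2,0,0.8],
    [0,3,-0.3,0,0.8],
    [0,2.6,-0.3,0,0.8],
    [0,1.5,-0.2,0,0.8]
  ]
}}

```text
time: 20.7
eef_pos: [0.4789, -0.078, 0.278]
tcp_rot: [0.096, 0.702, -0.095, 0.699]
contact_force: [1.1, 0.2, 0.4]
opening: 0.8
```

>>> {"name": "drive_tool", "arguments": {
  "steps": [
    [0,0.6,0,0,0.8],
    [2,0,0,0,0.8],
    [2,0,0,0,0.8],
    [1,0,0,0,0.8],
    [0,0,0,0,0.8],
    [0,0,0,0,0.8]
  ]
}}

```text
time: 21.3
eef_pos: [0.4815, -0.0753, 0.2304]
tcp_rot: [0.096, 0.701, -0.096, 0.7]
contact_force: [-0.4, 0.0, 0.5]
opening: 0.8
```

Run:
```python
from h import *
go(.482,-.0755,.14)
```

```text
t 21.3 pos [ 0.4815 -0.0753  0.2304] F [-0.4  0.   0.5] op 0.8 tooly 74.4 x [-0.  0. -1.] j6 -1.66
delta cm [ 9.04 -0.01  0.05]
```

>>> {"name": "drive_tool", "arguments": {
  "steps": [
    [1.5,0,0,0,0.8],
    [2,0,0,0,0.8],
    [2,0,0,0,0.75],
    [2,0,0,0,0.7],
    [1.2,0,0,0,0.65],
    [0.3,0,0,0,0.6],
    [0,0,0,0,0.55],
    [0,0,0,0,0.5],
    [0,0,0,0,0.47]
  ]
}}

```text
time: 22.2
eef_pos: [0.4823, -0.0753, 0.1415]
tcp_rot: [0.096, 0.7, -0.096, 0.701]
contact_force: [-0.6, -0.4, 0.0]
opening: 0.469
```

>>> {"name": "drive_tool", "arguments": {
  "steps": [
    [0,0,0,0,0.44],
    [0,0,0,0,0.41],
    [0,0,0,0,0.38],
    [0,0,0,0,0.35],
    [0,0,0,0,0.3],
    [0,0,0,0,0.2],
    [0,0,0,0,0.1],
    [0,0,0,0,0],
    [0,0,0,0,0]
  ],
  "force": 50
}}

```text
time: 23.1
eef_pos: [0.4821, -0.0758, 0.1415]
tcp_rot: [0.095, 0.7, -0.096, 0.701]
contact_force: [-1.3, -1.4, 5.1]
opening: 0.368
```

>>> {"name": "drive_tool", "arguments": {
  "steps": [
    [-0.5,0,0,0,0],
    [-1,0,0,0,0],
    [-1.5,0,0,0,0],
    [-1.5,0,0,0,0],
    [-1,0,0,0,0],
    [0,0,0,0,0]
  ]
}}

```text
time: 23.7
eef_pos: [0.4824, -0.0751, 0.1971]
tcp_rot: [0.096, 0.699, -0.096, 0.702]
contact_force: [0.3, 0.3, -2.3]
opening: 0.362
```

Run:
```python
from h import *
go(.4171,.147,.20)
```

```text
t 23.7 pos [ 0.4824 -0.0751  0.1971] F [ 0.3  0.3 -2.3] op 0.362 tooly 74.4 x [ 0.003 -0.001 -1.   ] j6 -1.66
delta cm [ -0.33  19.65 -12.25]
```

>>> {"name": "drive_tool", "arguments": {
  "steps": [
    [0,0.5,-0.3,0,0],
    [0,1,-0.6,0,0],
    [0,1.5,-1,0,0],
    [0,1.7,-1.1,0,0],
    [0,1.8,-1.1,0,0],
    [0,1.8,-1.1,0,0],
    [0,1.8,-1.1,0,0],
    [0,1.8,-1.1,0,0],
    [0,1.8,-1.1,0,0],
    [0,1.8,-1.1,0,0]
  ]
}}

```text
time: 24.7
eef_pos: [0.4292, 0.1016, 0.1942]
tcp_rot: [0.096, 0.701, -0.096, 0.7]
contact_force: [0.5, -0.6, -1.8]
opening: 0.361
```

>>> {"name": "drive_tool", "arguments": {
  "steps": [
    [0,1.5,-1,0,0],
    [0,1.2,-0.8,0,0],
    [0,0.9,-0.6,0,0],
    [0,0.5,-0.3,0,0],
    [1,0,0,0,0],
    [1,0,0,0,0],
    [0,0,0,0,0],
    [0,0,0,0,0],
    [0,0,0,0,0],
    [0,0,0,0,0]
  ]
}}

```text
time: 25.7
eef_pos: [0.416, 0.1466, 0.1757]
tcp_rot: [0.096, 0.7, -0.096, 0.701]
contact_force: [-0.4, 1.1, -1.4]
opening: 0.372
```

Run:
```python
from h import *
go(.4171,.147,.145)
c=snap('scene','s6'); s=readout.get_state()['eef_pos']
print(px(c,[[*s[:2],s[2]-.1415],[.4171,.147,.01]]))
cv2.imwrite('pics/s6c.png',cv2.resize(c['frame'][150:350,140:440,::-1],None,fx=2.6,fy=2.6,interpolation=cv2.INTER_CUBIC))
```

```text
t 25.7 pos [0.416  0.1466 0.1757] F [-0.4  1.1 -1.4] op 0.372 tooly 74.4 x [ 0.001  0.    -1.   ] j6 -1.19
delta cm [3.07 0.07 0.09]
[[300.49100949 270.98346865]
 [300.11654708 282.86814999]]
```

View pics/s6c.png

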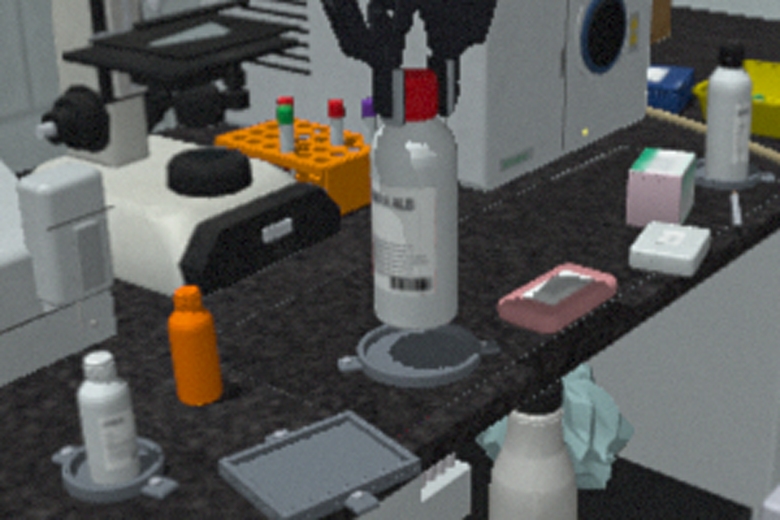

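Large bottle hangs upright at crop (415,230) above the cup (419,352); small and medium bottles stand in their cups. Lowering.

>>> {"name": "drive_tool", "arguments": {
  "steps": [
    [0.7,0.1,-0.1,0,0],
    [0.9,0,0,0,0],
    [0.7,0,0,0,0],
    [0.4,0,0,0,0],
    [0.2,0,0,0,0],
    [0,0,0,0,0],
    [0,0,0,0,0]
  ]
}}

```text
time: 26.45
eef_pos: [0.4152, 0.148, 0.1465]
tcp_rot: [0.096, 0.7, -0.096, 0.701]
contact_force: [-0.1, 0.9, -1.2]
opening: 0.365
```

>>> {"name": "drive_tool", "arguments": {
  "steps": [
    [0.1,0,0,0,0],
    [0,0,0,0,0]
  ]
}}

```text
time: 26.65
eef_pos: [0.4151, 0.148, 0.1455]
tcp_rot: [0.096, 0.7, -0.096, 0.701]
contact_force: [-0.0, -0.1, -2.7]
opening: 0.366
```

>>> {"name": "drive_tool", "arguments": {
  "steps": [
    [0.1,0,0,0,0],
    [0,0,0,0,0]
  ]
}}

```text
time: 26.85
eef_pos: [0.4151, 0.148, 0.1446]
tcp_rot: [0.096, 0.7, -0.096, 0.701]
contact_force: [-0.2, 1.0, -0.7]
opening: 0.363
```

>>> {"name": "drive_tool", "arguments": {
  "steps": [
    [0.1,0,0,0,0],
    [0,0,0,0,0]
  ]
}}

```text
time: 27.05
eef_pos: [0.4156, 0.1481, 0.1445]
tcp_rot: [0.096, 0.7, -0.096, 0.701]
contact_force: [-2.1, -0.2, 5.0]
opening: 0.365
```

>>> {"name": "drive_tool", "arguments": {
  "steps": [
    [0,0,0,0,0.38],
    [0,0,0,0,0.41],
    [0,0,0,0,0.45],
    [0,0,0,0,0.52],
    [0,0,0,0,0.6],
    [0,0,0,0,0.7],
    [0,0,0,0,0.75],
    [-1,0,0,0,0.75],
    [-2,0,0,0,0.75],
    [-3,0,0,0,0.75]
  ]
}}

```text
time: 28.05
eef_pos: [0.4138, 0.1479, 0.203]
tcp_rot: [0.096, 0.702, -0.096, 0.699]
contact_force: [0.4, -0.6, -0.3]
opening: 0.747
```

>>> {"name": "drive_tool", "arguments": {
  "steps": [
    [-3,0,0,0,0.9],
    [-2,0,0,0,1],
    [0,0,0,0,1]
  ]
}}

```text
time: 28.35
eef_pos: [0.417, 0.1483, 0.2578]
tcp_rot: [0.096, 0.698, -0.095, 0.703]
contact_force: [1.2, 0.5, 1.9]
opening: 1.004
```

Run:
```python
from h import *
go(.4222,-.2027,.2)
go(.4222,-.2027,.2,16)
```

```text
t 28.35 pos [0.417  0.1483 0.2578] F [1.2 0.5 1.9] op 1.004 tooly 74.4 x [ 0.008  0.001 -1.   ] j6 -1.19
delta cm [  5.75 -33.69   9.88]
t 28.35 pos [0.417  0.1483 0.2578] F [1.2 0.5 1.9] op 1.004 tooly 74.4 x [ 0.008  0.001 -1.   ] j6 -1.19
turn 58.4
delta cm [ 5.75 -9.22 33.88]
```

>>> {"name": "drive_tool", "arguments": {
  "steps": [
    [0,-0.6,0.6,0,1],
    [0,-1.5,1.2,0,1],
    [0,-1.8,1.2,0,1],
    [0,-1.8,1.2,0,1],
    [0,-1.9,1.2,0,1],
    [0,-1.9,1.2,0,1],
    [0,-1.9,1,0,1],
    [0,-1.9,1,0,1],
    [0,-1.5,0.8,0,1],
    [0,-0.9,0.5,0,1]
  ]
}}

```text
time: 29.35
eef_pos: [0.4674, -0.0312, 0.2512]
tcp_rot: [0.096, 0.702, -0.096, 0.699]
contact_force: [-0.5, 0.6, -0.6]
opening: 1.0
```

>>> {"name": "drive_tool", "arguments": {
  "steps": [
    [0,0,0,8.3,1],
    [0,0,0,8.3,1],
    [0,0,0,8.3,1],
    [0,0,0,8.3,1],
    [0,0,0,8.4,1],
    [0,0,0,8.4,1],
    [0,0,0,8.4,1],
    [0,0,0,0,1]
  ]
}}

```text
time: 30.15
eef_pos: [0.4676, -0.0297, 0.252]
tcp_rot: [0.425, 0.566, -0.426, 0.564]
contact_force: [-0.8, 0.4, -0.6]
opening: 0.999
```

Run:
```python
from h import *
go(.4222,-.2027,.14,16)
```

```text
t 30.15 pos [ 0.4676 -0.0297  0.252 ] F [-0.8  0.4 -0.6] op 0.999 tooly 16.0 x [-0.002  0.001 -1.   ] j6 -0.56
turn 0.0
delta cm [11.2  -9.11 15.4 ]
```

>>> {"name": "drive_tool", "arguments": {
  "steps": [
    [0.6,-0.6,0.9,0,1],
    [1,-1.1,1.9,0,1],
    [1.2,-1.2,2.1,0,1],
    [1.2,-1.2,2.1,0,1],
    [1.2,-1.2,2.1,0,1],
    [1.2,-1.2,2.1,0,1],
    [1.2,-1.1,1.9,0,1],
    [1.2,-0.9,1.4,0,1],
    [1.2,-0.6,0.9,0,1],
    [1.2,0,0,0,1]
  ]
}}

```text
time: 31.15
eef_pos: [0.4225, -0.204, 0.1402]
tcp_rot: [0.426, 0.565, -0.426, 0.564]
contact_force: [0.4, -0.1, 0.7]
opening: 0.997
```

>>> {"name": "drive_tool", "arguments": {
  "steps": [
    [0,0,0,0,1],
    [0,0,0,0,1]
  ]
}}

```text
time: 31.35
eef_pos: [0.4231, -0.2023, 0.1409]
tcp_rot: [0.425, 0.565, -0.425, 0.565]
contact_force: [0.4, -0.2, 0.1]
opening: 1.001
```

Run:
```python
from h import *
go(.4222,-.2027,.015,16)
c=snap('scene','s7'); s=readout.get_state()['eef_pos']
print(px(c,[[*s[:2],s[2]-.01],[.4222,-.2027,.053]]))
cv2.imwrite('pics/s7c.png',cv2.resize(c['frame'][130:300,260:480,::-1],None,fx=3.5,fy=3.5,interpolation=cv2.INTER_CUBIC))
```

```text
t 31.35 pos [ 0.4231 -0.2023  0.1409] F [ 0.4 -0.2  0.1] op 1.001 tooly 16.1 x [-0.001  0.001 -1.   ] j6 -0.94
turn 0.1
delta cm [12.59 -0.1   0.03]
[[395.89132089 178.93476771]
 [394.51731837 211.62300347]]
```

View pics/s7c.png

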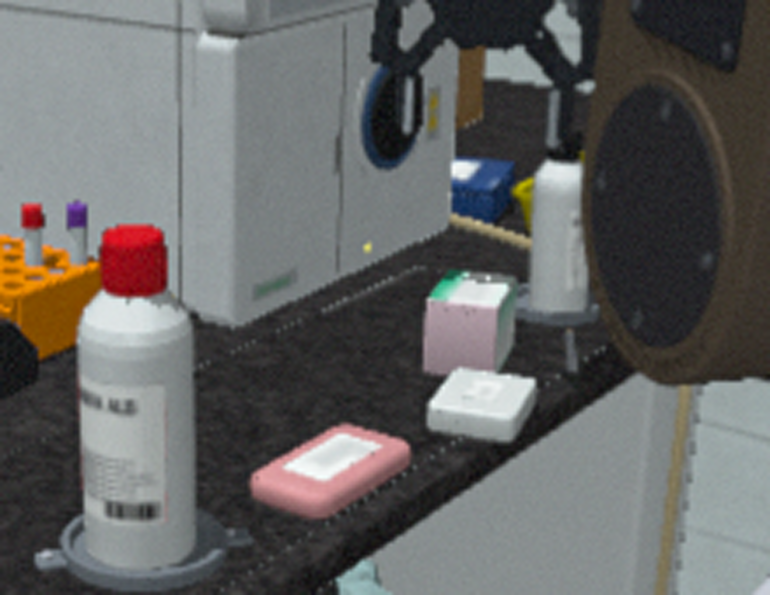

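Gripper (fingers at crop (405,110) and (555,130)) is over the carton (470,320); the large bottle stands in its cup at (140,400). Descending.

>>> {"name": "drive_tool", "arguments": {
  "steps": [
    [1.5,-0.1,0,0,1],
    [2,0,0,0,1],
    [2,0,0,0,1],
    [2,0,0,0,1],
    [2,0,0,0,1],
    [1.5,0,0,0,1],
    [1,0,0,0,1],
    [0.3,0,0,0,1],
    [0,0,0,0,0.9]
  ],
  "force": 30
}}

```text
time: 32.3
eef_pos: [0.4226, -0.2031, 0.0186]
tcp_rot: [0.425, 0.565, -0.425, 0.565]
contact_force: [-0.1, 0.0, 0.0]
opening: 0.901
```

>>> {"name": "drive_tool", "arguments": {
  "steps": [
    [0,0,0,0,0.8],
    [0,0,0,0,0.75],
    [0,0,0,0,0.7],
    [0,0,0,0,0.67],
    [0,0,0,0,0.64],
    [0,0,0,0,0.61],
    [0,0,0,0,0.58],
    [0,0,0,0,0.5],
    [0,0,0,0,0.3],
    [0,0,0,0,0]
  ]
}}

```text
time: 33.3
eef_pos: [0.4225, -0.2034, 0.0186]
tcp_rot: [0.425, 0.565, -0.425, 0.565]
contact_force: [0.4, -0.8, 1.9]
opening: 0.559
```

>>> {"name": "drive_tool", "arguments": {
  "steps": [
    [0,0,0,0,0],
    [-0.5,0,0,0,0],
    [-1,0,0,0,0],
    [-2,0,0,0,0],
    [-2.5,0,0,0,0],
    [-3,0,0,0,0],
    [-3,0,0,0,0],
    [-3,0,0,0,0],
    [-3,0,0,0,0],
    [-2,0,0,0,0]
  ]
}}

```text
time: 34.3
eef_pos: [0.4226, -0.2034, 0.2214]
tcp_rot: [0.425, 0.564, -0.425, 0.566]
contact_force: [0.9, -0.3, -0.6]
opening: 0.559
```

Run:
```python
from h import *
go(.475,0,.22,16)
```

```text
t 34.3 pos [ 0.4226 -0.2034  0.2214] F [ 0.9 -0.3 -0.6] op 0.559 tooly 16.0 x [ 0.003 -0.002 -1.   ] j6 -0.95
turn 0.0
delta cm [  0.11  10.64 -18.11]
```

>>> {"name": "drive_tool", "arguments": {
  "steps": [
    [0,0.5,-0.8,0,0],
    [0,1,-1.7,0,0],
    [0,1.2,-2.1,0,0],
    [0,1.3,-2.2,0,0],
    [0,1.3,-2.2,0,0],
    [0,1.3,-2.2,0,0],
    [0,1.2,-2.1,0,0],
    [0,1.1,-1.9,0,0],
    [0,1,-1.7,0,0],
    [0,0.7,-1.2,0,0]
  ]
}}

```text
time: 35.3
eef_pos: [0.4731, 0.0021, 0.2165]
tcp_rot: [0.425, 0.566, -0.425, 0.564]
contact_force: [-0.2, 0.0, -1.0]
opening: 0.559
```

>>> {"name": "drive_tool", "arguments": {
  "steps": [
    [0,0,0,6,0],
    [0,0,0,7.5,0],
    [0,0,0,7.5,0],
    [0,0,0,5,0],
    [0,0,0,2.6,0],
    [-0.5,0,0,0,0],
    [0,0,0,0,0]
  ]
}}

```text
time: 36.0
eef_pos: [0.4739, 0.0005, 0.2231]
tcp_rot: [-0.551, -0.443, 0.552, -0.442]
contact_force: [-0.1, -0.5, -1.3]
opening: 0.555
```

Run:
```python
from h import *
go(.3695,.2937,.22,-12.6)
go(.45,.17,.22,-12.6)
s=readout.get_state(); c=snap('top','t2'); im=c['frame']
```

```text
t 36.0 pos [0.4739 0.0005 0.2231] F [-0.1 -0.5 -1.3] op 0.555 tooly -12.5 x [-0.001  0.    -1.   ] j6 0.0
turn 0.1
delta cm [  0.32 -16.58 -26.34]
t 36.0 pos [0.4739 0.0005 0.2231] F [-0.1 -0.5 -1.3] op 0.555 tooly -12.5 x [-0.001  0.    -1.   ] j6 0.0
turn 0.1
delta cm [  0.31  -6.03 -16.02]
```

>>> {"name": "drive_tool", "arguments": {
  "steps": [
    [0,-0.3,-0.7,0,0],
    [0,-0.6,-1.6,0,0],
    [0,-0.8,-2.1,0,0],
    [0,-0.8,-2.1,0,0],
    [0,-0.8,-2.1,0,0],
    [0,-0.8,-2.1,0,0],
    [0,-0.9,-2.1,0,0],
    [0,-1,-2,0,0],
    [0,-1.4,-1.7,0,0],
    [0,-1.6,-1.6,0,0]
  ]
}}

```text
time: 37.05
eef_pos: [0.425, 0.1975, 0.2232]
tcp_rot: [-0.552, -0.443, 0.552, -0.442]
contact_force: [0.0, -0.1, 0.2]
opening: 0.558
```

>>> {"name": "drive_tool", "arguments": {
  "steps": [
    [0,-1.6,-1.6,0,0],
    [0,-1.6,-1.6,0,0],
    [0,-1.5,-1.6,0,0],
    [0,-1.2,-1.4,0,0],
    [0,-1,-1.2,0,0],
    [0,-0.7,-0.8,0,0],
    [1,0,0,0,0],
    [1,0,0,0,0],
    [0,0,0,0,0],
    [0,0,0,0,0]
  ]
}}

```text
time: 38.05
eef_pos: [0.3693, 0.2922, 0.2024]
tcp_rot: [-0.551, -0.442, 0.553, -0.442]
contact_force: [0.6, -0.3, -1.1]
opening: 0.557
```

Run:
```python
from h import *
go(.3695,.2937,.09,-12.6)
```

```text
t 38.05 pos [0.3693 0.2922 0.2024] F [ 0.6 -0.3 -1.1] op 0.557 tooly -12.6 x [-0.002 -0.001 -1.   ] j6 0.67
turn -0.0
delta cm [11.24  0.   -0.17]
```

>>> {"name": "drive_tool", "arguments": {
  "steps": [
    [1,0,-0.2,0,0],
    [2,0,0,0,0],
    [2,0,0,0,0],
    [2,0,0,0,0],
    [2,0,0,0,0],
    [2,0,0,0,0],
    [2,0,0,0,0],
    [1.3,0,0,0,0],
    [0,0,0,0,0],
    [0,0,0,0,0]
  ]
}}

```text
time: 39.05
eef_pos: [0.3702, 0.2949, 0.0605]
tcp_rot: [0.552, 0.442, -0.552, 0.442]
contact_force: [0.3, 0.4, -0.0]
opening: 0.556
```

Run:
```python
from h import *
go(.3695,.2937,.022,-12.6)
c=snap('scene','s8')
cv2.imwrite('pics/s8c.png',cv2.resize(c['frame'][200:380,140:360,::-1],None,fx=3.3,fy=3.3,interpolation=cv2.INTER_CUBIC))
```

```text
t 39.05 pos [0.3702 0.2949 0.0605] F [ 0.3  0.4 -0. ] op 0.556 tooly -12.6 x [ 0.  0. -1.] j6 0.68
turn 0.0
delta cm [ 3.85 -0.04  0.13]
```

View pics/s8c.png

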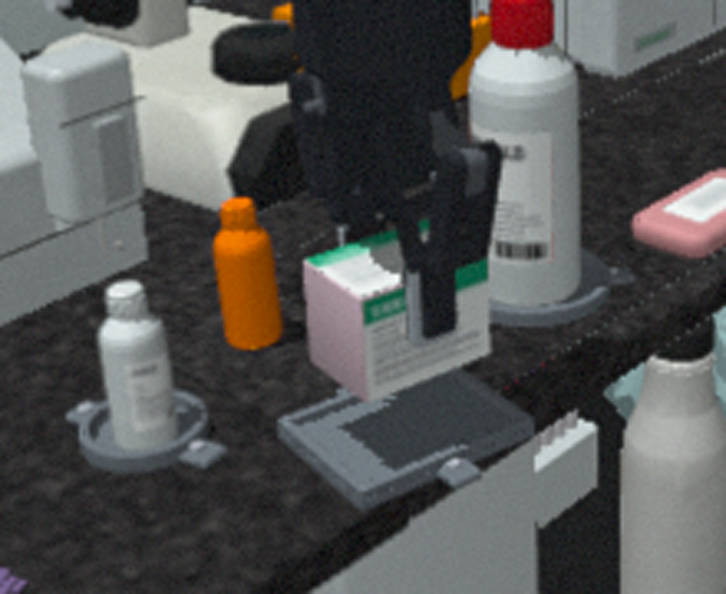

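The carton hangs level with lower corners at crop (313,352), (370,398), (490,352), above the frame with corners (278,428),(360,505),(535,430). Check the expected fit.

Run:
```python
from h import *
c=load('s8'); f=lambda u,v:(140+(u+.5)/3.3-.5,200+(v+.5)/3.3-.5)
a=np.radians(-12.6); ex=np.array([np.cos(a),np.sin(a)]); ey=np.array([-ex[1],ex[0]]); h=np.array([.3695,.2937])
for n,pts,z in (('carton',[(313,352),(370,398),(490,352)],.042),('frame',[(278,428),(360,505),(535,430)],.006)):
    for p in pts:
        q=w(c,f(*p),z)-h; print(n,(q@ex*1000).round(1),(q@ey*1000).round(1))
```

```text
carton 30.3 28.8
carton -20.7 29.7
carton -21.8 -34.4
frame 35.2 47.4
frame -41.0 49.7
frame -42.4 -44.1
```

>>> {"name": "drive_tool", "arguments": {
  "steps": [
    [1,0,0.1,0,0],
    [1,0,0,0,0],
    [0.7,0,0,0,0],
    [0,0,0,0,0],
    [0,0,0,0,0]
  ]
}}

```text
time: 39.6
eef_pos: [0.3694, 0.2937, 0.0329]
tcp_rot: [-0.551, -0.442, 0.552, -0.442]
contact_force: [0.8, -0.9, -0.5]
opening: 0.561
```

Run:
```python
from h import *
go(.3695,.2937,.022,-12.6)
c=snap('scene','s9')
cv2.imwrite('pics/s9c.png',cv2.resize(c['frame'][270:370,210:320,::-1],None,fx=6,fy=6,interpolation=cv2.INTER_CUBIC))
```

```text
t 39.6 pos [0.3694 0.2937 0.0329] F [ 0.8 -0.9 -0.5] op 0.561 tooly -12.6 x [-0.001 -0.    -1.   ] j6 0.68
turn 0.0
delta cm [ 1.09  0.01 -0.  ]
```

View pics/s9c.png

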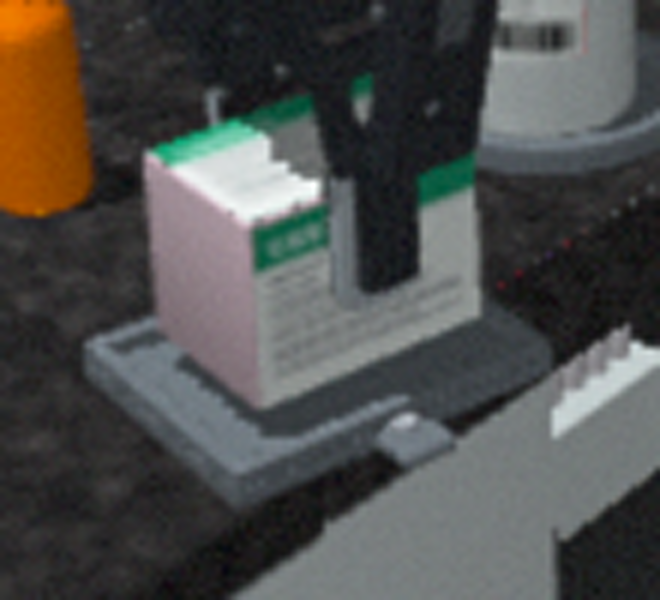

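The carton's lower corners show at (162,338), (262,408), (480,318); the frame's outer top corners at (86,347), (234,478), (552,352).

Run:
```python
from h import *
c=load('s9'); f=lambda u,v:(210+(u+.5)/6-.5,270+(v+.5)/6-.5)
a=np.radians(-12.6); ex=np.array([np.cos(a),np.sin(a)]); ey=np.array([-ex[1],ex[0]]); h=np.array([.3695,.2937])
for n,pts,z in (('carton',[(162,338),(262,408),(480,318)],.0143),('frame',[(86,347),(234,478),(552,352)],.01)):
    q=np.array([w(c,f(*p),z)-h for p in pts])@np.c_[ex,ey]*1000
    print(n,q.round(1).tolist(),'centre',((q[0]+q[2])/2).round(1))
```

```text
carton [[19.5, 33.6], [-23.5, 30.7], [-24.2, -34.5]] centre [-2.4 -0.4]
frame [[34.3, 47.6], [-38.8, 48.3], [-43.4, -43.1]] centre [-4.5  2.2]
```

Offset is only about (2, -3) mm, well within the 8 mm clearance. A small trim, then lower.

>>> {"name": "drive_tool", "arguments": {
  "steps": [
    [0.3,-0.1,-0.2,0,0],
    [0.3,0,0,0,0],
    [0.2,0,0,0,0],
    [0.2,0,0,0,0],
    [0,0,0,0,0],
    [0,0,0,0,0]
  ]
}}

```text
time: 40.25
eef_pos: [0.3693, 0.2961, 0.0236]
tcp_rot: [0.552, 0.442, -0.552, 0.442]
contact_force: [-0.3, -0.0, 1.2]
opening: 0.56
```

>>> {"name": "drive_tool", "arguments": {
  "steps": [
    [0.1,0,0,0,0],
    [0,0,0,0,0]
  ]
}}

```text
time: 40.45
eef_pos: [0.3693, 0.2961, 0.0235]
tcp_rot: [-0.551, -0.442, 0.552, -0.442]
contact_force: [-3.5, -2.0, 9.6]
opening: 0.555
```

>>> {"name": "drive_tool", "arguments": {
  "steps": [
    [-0.1,0,0,0,0.56],
    [0,0,0,0,0.58],
    [0,0,0,0,0.61],
    [0,0,0,0,0.65],
    [0,0,0,0,0.7],
    [0,0,0,0,0.8],
    [0,0,0,0,0.85],
    [-1,0,0,0,0.85],
    [-2,0,0,0,0.85],
    [-3,0,0,0,0.85]
  ]
}}

```text
time: 41.45
eef_pos: [0.3678, 0.2953, 0.083]
tcp_rot: [-0.55, -0.442, 0.553, -0.442]
contact_force: [0.0, 0.5, 0.0]
opening: 0.846
```

>>> {"name": "drive_tool", "arguments": {
  "steps": [
    [-4,0,0,0,0.85],
    [-4,0,0,0,0.85],
    [-4,0,0,0,0.85],
    [-3,0,0,0,0.85],
    [-1,0,-2,0,0.85],
    [0,0,-4,0,0.85],
    [0,0,-4,0,0.85],
    [0,0,-4,0,0.85],
    [0,0,-2,0,0.85],
    [0,0,0,0,0.85]
  ]
}}

```text
time: 42.45
eef_pos: [0.4039, 0.4541, 0.2437]
tcp_rot: [0.551, 0.443, -0.551, 0.443]
contact_force: [-0.2, 0.3, 0.2]
opening: 0.847
```

>>> {"name": "drive_tool", "arguments": {
  "steps": [
    [0,0,-2,0,0.85],
    [0,0,-4,0,0.85],
    [0,0,-4,0,0.85],
    [0,0,-3,0,0.85],
    [0,0,0,0,0.85],
    [0,0,0,0,0.85],
    [0,0,0,0,0.85]
  ]
}}

```text
time: 43.15
eef_pos: [0.4321, 0.5777, 0.2437]
tcp_rot: [-0.552, -0.442, 0.552, -0.442]
contact_force: [-0.3, 0.8, -0.5]
opening: 0.851
```

Run:
```python
from h import *
go(0,0,0)
c=snap('top','t3');d=snap('scene','s10')
a=cv2.resize(c['frame'][170:310,130:530,::-1],None,fx=2,fy=2,interpolation=cv2.INTER_CUBIC)
b=cv2.resize(d['frame'][140:360,110:460,::-1],(480,302),interpolation=cv2.INTER_CUBIC)
o=np.zeros((590,800,3),np.uint8);o[:280]=a;o[285:587,:480]=b;cv2.imwrite('pics/fin.png',o)
```

```text
t 43.15 pos [0.4321 0.5777 0.2437] F [-0.3  0.8 -0.5] op 0.851 tooly -12.6 x [-0.    -0.001 -1.   ] j6 1.01
delta cm [ 24.42 -29.55  65.79]
```

View pics/fin.png

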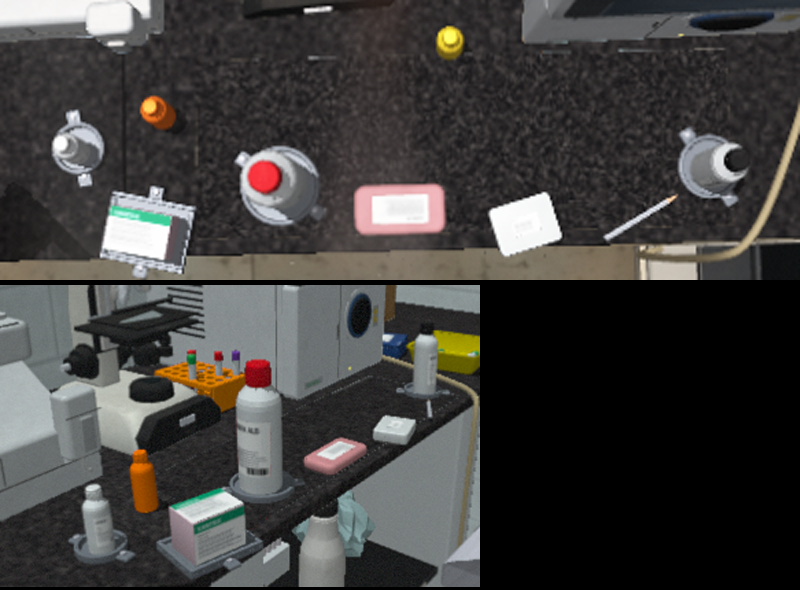

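All four stand in their holders; the carton (top view (140,228), frame (148,230)) sits close to one side, so I take a closer look.

```bash
python3 - <<'E'
from h import *
c=load('t3');d=load('s10')
a=cv2.resize(c['frame'][255:315,170:235,::-1],None,fx=6,fy=6,interpolation=cv2.INTER_CUBIC)
b=cv2.resize(d['frame'][275:365,215:305,::-1],None,fx=4.4,fy=4.4,interpolation=cv2.INTER_CUBIC)
o=np.zeros((400,790,3),np.uint8);o[:360,:390]=a;o[:b.shape[0],394:394+b.shape[1]]=b;cv2.imwrite('pics/fin2.png',o)
E
python3 - <<'E'
from h import *
c=load('t3'); im=c['frame']; print(im[260:308:4,176:236:4].mean(2).astype(int))
hsv=cv2.cvtColor(im,cv2.COLOR_RGB2HSV)
g=(hsv[...,0]>70)&(hsv[...,0]<90)&(hsv[...,1]>90); wh=(im.min(2)>215)
for thr in (215,225,235):
    m=g|(im.min(2)>thr); m[:250]=0;m[312:]=0;m[:,:170]=0;m[:,240:]=0
    n,l,s,_=cv2.connectedComponentsWithStats(cv2.morphologyEx(m.astype(np.uint8),cv2.MORPH_CLOSE,np.ones((3,3))))
    k=1+s[1:,4].argmax(); r=cv2.minAreaRect(np.argwhere(l==k)[:,::-1].astype(np.float32)); 
    q=np.array([w(c,p,.056) for p in cv2.boxPoints(r)]); h=np.array([.3695,.2937]); a=np.radians(-12.6)
    E=np.array([[np.cos(a),-np.sin(a)],[np.sin(a),np.cos(a)]]); print(thr,s[k,4],((q-h)@E*1000).round(1).tolist(),((q.mean(0)-h)@E*1000).round(1))
E
```

```text
[[ 54  55  49  45  28  44  45  50  48  49  40  43  46  38  38]
 [ 52  59  62  47  33  42  42  55 221  33  66  60  37  57  55]
 [ 58  54  57 175 132 205 216 137 195  41  54  49  40  36  57]
 [ 70  53  71 157 214 215 216 212 214 153 196 204  42  40  56]
 [ 56  59 116 207 209 171 141 164 175 188 214 216 214  34  38]
 [ 63  59 252 246 247 252 192 147 140 139  90  84 176  44  50]
 [ 67  58 253 247 250 249 250 244 254 254  89  85  91  44  33]
 [ 52  57 251 245 245 250 249 250 254 254  87  85 129  46  32]
 [ 57  79 253 253 251 250 252 247 254 254  85  84  38  41  34]
 [ 64 168 187 203 159 249 253 254 254 212  84  63  20  56  37]
 [118 116 118 110 178 216 183 203 118  87  83  86 125 124 121]
 [116 116 115 115 118 126 232 104 115 186 216 153 126 125 124]]
215 676 [[-25.4, 36.9], [21.2, 37.9], [22.5, -29.4], [-23.9, -30.4]] [-1.4  3.7]
225 672 [[-25.4, 36.9], [21.2, 37.9], [22.5, -29.3], [-23.9, -30.2]] [-1.4  3.8]
235 663 [[-25.2, 36.9], [21.2, 37.9], [22.5, -28.7], [-23.7, -29.6]] [-1.3  4.1]
```

The carton's top face measures (-1.4, +3.7) mm off the frame centre, parallel to within about 1.5°. That is inside the 8 mm clearance and agrees with where I released it, so it sits flat.

```bash
python3 -c "
from h import *
print(sign_off())"
```

```text
the job is handed in; nothing more can be done
None
```

The three white bottles and the kit carton are now each in the holder that fits, and I handed the job in at about 43 s of robot time. I moved them in the order small, medium, large, carton, lowering each one onto the holder floor until light contact (under 10 N) before letting go.

- **Final pictures:** both camera views show all four upright in their holders. The swab packet, the interface box and the look-alike bottles lie where they were, and the gripper is well clear.
- **Carton fit:** its top face measured about 1.4 mm and 3.7 mm off the frame centre and within about 1.5° of parallel, inside the 8 mm clearance.
- **Small disagreements:**
  - The scene and top cameras differed by about 1.5 px throughout.
  - The medium bottle and the carton touched down about 2 mm higher than I had predicted. I put this down to pad swing or slip, because a bottle or carton caught on the rim would have stopped about 7 mm high.
  - The large bottle's cap shifted about 3 mm before I gripped it; I took this as it rocking on its foot.
- **Check not done:** I had used up the picture limit, so I could not view a last close-up of the carton. I confirmed its seating from pixel measurements only.

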